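Put the lids on the leftovers

ROBOT

A 6-joint arm with a two-finger parallel gripper is mounted at the origin on the work surface. World frame = base frame: x ahead of the robot, y to its left, z up, the work surface at z = 0. Lengths are in m, angles in rad, forces in N, time in s.
With the tool pointing down it reaches from about 0.25 to 0.725 m from the base axis. Payload 4 kg.
Tool frame: the origin (TCP) lies at the very end of the fingers, on their centre line; the grasp point (between the pads) lies 19 mm behind it (tcp_to_grasp is the distance from the TCP to the grasp point, in m); z points along the fingers, y is the line along which they close (so a half turn about z gives the same grasp; the last joint's range is limited). The gripper opens to 85 mm and grips with 20 to 120 N. Pads are 22 mm wide; open, the fingers measure 114 mm over their backs; the gripper's body (76 mm by 85 mm) begins 54 mm behind the grasp point. The pads swing forward as they close: fully open they stand 13 mm farther back than shut.
Start: joints at [1.16, 0.241, 0.005, 1.335, 0, 1.571], TCP at [0.2, 0.458, 0.231] pointing down, gripper open.
Joint ranges: [-2.72, 2.72], [-1.05, 1.87], [-1.09, 1.28], [-1.99, 2.15], [-1.42, 1.44], [-3.14, 3.14]. Speed limits (rad/s): [2.79, 2.79, 3.14, 3.14, 3.14, 3.14].

INTERFACE

Orientations are given as a 3x3 rotation matrix whose columns are the frame's x, y, z axes.
In Python, from plant import * gives the robot as it stands.
- The arm moves only by the tool step_arm, never from a script. Its argument "steps" is a list of rows, each an object with "xyz": the shift along the tool's x, y, z in cm, a list of three; "yaw": the turn about the tool's z in rad; "claw": the closure, from 0 (fully open) to 1 (shut). In form: [{"xyz": [x, y, z], "yaw": yaw, "claw": claw}, ...]. A call has exactly 10 rows; each row shifts and turns the commanded pose from where the row before left it, along the tool's axes as they then stand; what a row does not reach is not made up. A row lasts 1/12 s, in which the tool goes at most 41.7 mm and 7.16 degrees, less where a joint would pass 70% of its speed; a pose out of reach is approached as far as the arm can. A call with a gripper value outside its range is refused whole. The fingers move at their own pace and stop on an object; the grip force is fixed at half the most. Time passes only in rows, so rows that do not move let the fingers close, or fill a call up. It gives the time, the measured TCP pose, the force, the opening and the grip force at its end, in the units of the state.
- observe(): the state, without advancing time (a new reading comes with each control period).
- get_image(name): name is "side" or "top"; returns a dict with "img" (400x640x3 uint8, blue, green, red), "K" (3x3 intrinsics, pixels), "cam_to_world" (4x4, takes a point from camera to world coordinates). Camera axes: x right, y up, looking along -z (the intrinsics and any distortion apply to the point x, -y, -z); pixel columns grow to the right and rows downward; lengths in m; the calibration is good to about 2 mm. A picture is of the moment at which its call begins. There is no depth.
- sign_off(): hands the job in; it is judged then, once.
The state is a dict: "time": time; "joint_pos": joint angles; "qvel": joint speeds; "joint_torque": joint torques, N m; "position": TCP position; "tcp_rot": TCP orientation; "wrist_force": force on the tool from outside, world axes, zero at the start; "torque": the same for the moment, N m; "finger_gap": finger opening in m; "gripper_force": force on a finger pad.
Only numpy, scipy, OpenCV 4.12 (cv2) and the standard library are available. Lean on these libraries where they do the work, as an engineer would, in place of code of your own. Each camera call takes 0.05 s, during which the arm holds its last target. There are 200 camera calls.

TASK

Close up the leftovers before they go in the fridge: put every lid on the tub it belongs to, same colour, same shape, same size, so that it sits fully home and level on its rim. Leave the tubs standing where they are, and do not shove or knock over the mug or the salt shaker.

Things in the scene. Friction and masses are not known exactly. Their poses are not given: they have to be found in the camera images.
- tub_large: Large round dark-blue food tub with three tomatoes in it, open at the top: outer diameter 116 mm at the rim, wall 4 mm, 68 mm high. It stands loose on the worktop. Origin: centre of its underside, z up (rim at z = 68 mm).
- tub_small: Small round dark-blue food tub with two eggs in it, open at the top: outer diameter 84 mm at the rim, wall 4 mm, 58 mm high. It stands loose on the worktop. Origin: centre of its underside, z up (rim at z = 58 mm).
- tub_oblong: Oblong teal food box with biscuits in it, open at the top: 132 mm (x) by 90 mm (y) outside, wall 4 mm, 50 mm high. It stands loose on the worktop. Origin: centre of its underside, z up (rim at z = 50 mm).
- tub_square: Square teal food box with cheese in it, open at the top: 92 mm (x) by 92 mm (y) outside, wall 4 mm, 55 mm high. It stands loose on the worktop. Origin: centre of its underside, z up (rim at z = 55 mm).
- lid_large: Lid of the large blue tub: round blue plate 122 mm across, 5 mm thick; a round knob 28 mm across, 28 mm tall on its middle; under it an 8 mm deep plug, 90 mm across at its foot, 97 mm at the plate. Lies plug down, 70 g. Origin: centre of the plug's underside, z up; plate at z = 8 to 13 mm, grip 13 to 41 mm. Seated: origin on the tub's axis, 8 mm below the rim.
- lid_small: Lid of the small blue tub: round blue plate 90 mm across, 5 mm thick; a round knob 28 mm across, 28 mm tall on its middle; under it an 8 mm deep plug, 58 mm across at its foot, 65 mm at the plate. Lies plug down, 70 g. Origin: centre of the plug's underside, z up; plate at z = 8 to 13 mm, grip 13 to 41 mm. Seated: origin on the tub's axis, 8 mm below the rim.
- lid_oblong: Lid of the oblong teal box: teal plate 138 (x) by 96 mm (y), 5 mm thick; on its middle a grip bar 60 mm long (x), 18 mm thick (y), 28 mm tall; under it an 8 mm deep plug 112 by 70 mm. Lies plug down, 70 g. Origin: centre of the plug's underside, z up; plate at z = 8 to 13 mm, grip 13 to 41 mm. Seated: origin on the tub's axis, 8 mm below the rim. Fits either way round.
- lid_square: Lid of the square teal box: teal plate 98 (x) by 98 mm (y), 5 mm thick; on its middle a grip bar 46 mm long (x), 18 mm thick (y), 28 mm tall; under it an 8 mm deep plug 72 by 72 mm. Lies plug down, 70 g. Origin: centre of the plug's underside, z up; plate at z = 8 to 13 mm, grip 13 to 41 mm. Seated: origin on the tub's axis, 8 mm below the rim. Fits in any quarter turn.
- mug: Orange mug, 80 mm across, 88 mm tall, handle at its +y; stands loose somewhere among the tubs and lids. Not part of the job. Origin: centre of its underside.
- salt: White salt shaker with a steel band, 36 mm across, 75 mm tall, loose in the middle of the worktop. Not part of the job. Origin: centre of its underside. A pepper mill and a spice jar (36 mm across, up to 80 mm tall) stand unlisted to its left and right (+y, -y). Along the far edge of the worktop: tumbler 110 mm, loaf, fruit bowl, toaster 180 mm tall.
Things that resemble listed ones, but are neither listed nor needed, are in the scene too. What is shaped like the lid_square but pink or red is not meant.

How it is judged:
At the end, for the whole second after the job is handed in: Each lid lies level on its own tub, plug inside (10 mm off axis, 3 mm in height, tilt 0.05 rad, box lids turned within 0.2 rad), at rest; tubs upright within 40 mm, mug and salt shaker upright within 30 mm of where they stood (horizontal distance between lid_large and tub_large below 0.01 m and z of lid_large in the frame of tub_large between 0.057 and 0.063 m and angle between each of lid_large, tub_large, lid_small, tub_small, lid_oblong, tub_oblong, lid_square, tub_square's own z axis and vertical below 0.05 rad and distance of each of tub_large, tub_small, tub_oblong, tub_square from where it was at the start of the episode below 0.04 m and linear speed of each of lid_large, tub_large, lid_small, tub_small, lid_oblong, tub_oblong, lid_square, tub_square below 0.02 m/s and horizontal distance between lid_small and tub_small below 0.01 m and z of lid_small in the frame of tub_small between 0.047 and 0.053 m and horizontal distance between lid_oblong and tub_oblong below 0.01 m and z of lid_oblong in the frame of tub_oblong between 0.039 and 0.045 m and horizontal distance between lid_square and tub_square below 0.01 m and z of lid_square in the frame of tub_square between 0.044 and 0.05 m and angle between the x axis of lid_oblong and the x axis of tub_oblong, either way round below 0.2 rad and (angle between the x axis of lid_square and the x axis of tub_square, either way round below 0.2 rad or angle between the x axis of lid_square and the y axis of tub_square, either way round below 0.2 rad) and distance of each of mug, salt from where it was at the start of the episode below 0.03 m and angle between each of mug, salt's own z axis and vertical below 0.1 rad); the robot touches nothing.
It fails at once if a tub is tipped or pushed more than 40 mm (distance of any of tub_large, tub_small, tub_oblong, tub_square from where it was at the start of the episode above 0.04 m or angle between any of tub_large, tub_small, tub_oblong, tub_square's own z axis and vertical above 0.3 rad).
It fails at once if the mug or the salt shaker is tipped or pushed more than 30 mm (distance of any of mug, salt from where it was at the start of the episode above 0.03 m or angle between any of mug, salt's own z axis and vertical above 0.3 rad).
It also fails if it takes over 118 s, if anything falls off the work surface, if the arm or the gripper's body presses on something with over 40 N, if the wrist force passes 120 N, or if a joint passes its speed limit or range.

## Working session

There is one attempt and no reset: what is moved stays moved. The work goes in short steps, Python scripts to look and compute and a tool call to move; the robot and the scene stay as the last step left them, time stands still between calls to the robot, and variables do not carry over. Pictures are saved under pics/ and viewed, at most 14 in all, crops included, and the job is handed in when it is done.

Besides the shell and the picture viewer there is one more tool, called as name(argument=value, ...), one argument or row to a line, values as JSON. step_arm: Moves the arm, as the interface text tells. Its arguments: {"type":"object","properties":{"steps":{"type":"array","items":{"type":"object","properties":{"xyz":{"type":"array","items":{"type":"number"}},"yaw":{"type":"number"},"claw":{"type":"number"}}}}},"required":["steps"]}

```bash
mkdir -p pics; python3 - <<'E'
from plant import *
import cv2,numpy as np
s=observe();print(s['time'],s['position'],s['tcp_rot'],s['finger_gap'])
for n in("top","side"):
    d=get_image(n);cv2.imwrite(f'pics/{n}0.png',d['img']);print(n,d['K'].tolist(),np.round(d['cam_to_world'],4).tolist(),[k for k in d])
    np.savez(f'{n}.npz',K=d['K'],T=d['cam_to_world'])
E
```

```text
0.0 [0.19940983 0.45782369 0.23041029] [[-9.16787388e-01  3.99374701e-01 -8.56114454e-04]
 [ 3.99375618e-01  9.16785400e-01 -1.90947874e-03]
 [ 2.22757307e-05 -2.09249727e-03 -9.99997810e-01]] 0.08511220935087917
top [[478.18706564902055, 0.0, 321.2629498875066], [0.0, 478.18706564902055, 187.12862681654644], [0.0, 0.0, 1.0]] [[0.0297, 0.9898, -0.139, 0.214], [-0.9994, 0.032, 0.0147, -0.0345], [0.019, 0.1385, 0.9902, 1.39], [0.0, 0.0, 0.0, 1.0]] ['img', 'K', 'cam_to_world']
side [[386.27488974134843, 0.0, 325.7739926447606], [0.0, 386.27488974134843, 192.46018988980282], [0.0, 0.0, 1.0]] [[-0.9682, 0.1416, -0.2064, 0.211], [-0.2503, -0.5346, 0.8072, 0.8206], [0.004, 0.8332, 0.553, 0.6424], [0.0, 0.0, 0.0, 1.0]] ['img', 'K', 'cam_to_world']
```

View pics/top0.png

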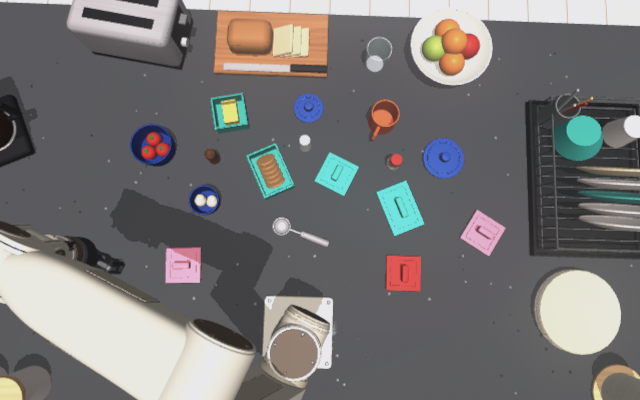

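View pics/side0.png

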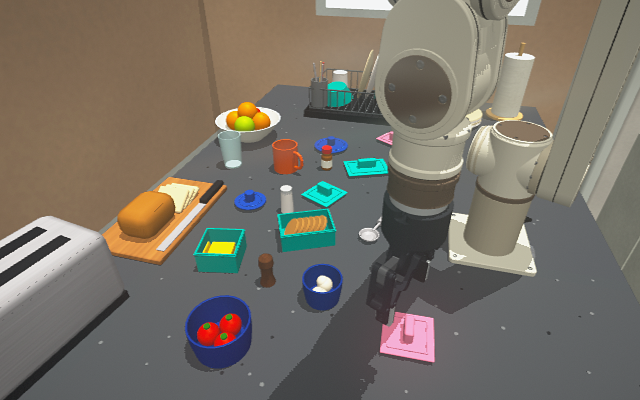

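Top view: tubs are at px large (153,146), small (205,200), square (230,113) and oblong (270,171). Lids are at small (309,108), square (337,174), oblong (400,208) and large (443,158). The mug is at (384,116), salt (305,143), mill (211,155) and jar (396,160). The side view agrees with this, and the gripper hangs over the pink decoy.

```bash
cat > h.py <<'E'
import cv2,numpy as np
from scipy.optimize import least_squares
def cast(cam,px,z):
    d=np.load(cam+'.npz');K,T=d['K'],d['T'];px=np.atleast_2d(px).astype(float)
    r=np.c_[(px[:,0]-K[0,2])/K[0,0],-(px[:,1]-K[1,2])/K[1,1],-np.ones(len(px))]@T[:3,:3].T
    o=T[:3,3];return (o+r*((z-o[2])/r[:,2])[:,None])[:,:2]
def proj(cam,p):
    d=np.load(cam+'.npz');K,T=d['K'],d['T'];c=np.linalg.inv(T)@np.r_[p,1]
    return K[0,2]+K[0,0]*c[0]/-c[2],K[1,2]-K[1,1]*c[1]/-c[2]
CAMXY=np.load('top.npz')['T'][:2,3]
def outline(img,c,blue,R=42):
    h=cv2.cvtColor(cv2.GaussianBlur(img,(3,3),0),cv2.COLOR_BGR2HSV)
    lo,hi=((105,110,40),(130,255,255)) if blue else ((75,110,40),(100,255,255))
    m=cv2.inRange(h,lo,hi);g=np.zeros_like(m);cv2.circle(g,tuple(c),R,255,-1);m&=g
    n,l,st,_=cv2.connectedComponentsWithStats(m);k=1+np.argmax(st[1:,4])
    p=np.argwhere(l==k)[:,::-1].astype(np.int32);return cv2.convexHull(p)[:,0,:],m
def dense(P):
    return np.vstack([a+(b-a)*np.linspace(0,1,12,endpoint=False)[:,None] for a,b in zip(P,np.roll(P,-1,0))])
def circle(P,r=None):
    P=dense(P)
    f=lambda v:np.hypot(*(P-v[:2]).T)-(r or v[2])
    s=least_squares(f,list(P.mean(0))+([] if r else [.05]),loss='soft_l1',f_scale=.002);return s.x
def far(P,k=0):
    c=P.mean(0);u=(c-CAMXY)/np.linalg.norm(c-CAMXY);return P[(P-c)@u>k]
E
python3 - <<'E'
from h import *
img=cv2.imread('pics/top0.png')
for n,c,z,d,R in[('tub_large',(153,146),.068,116,32),('tub_small',(205,200),.058,84,24),('lid_large',(443,158),.0105,122,32),('lid_small',(309,108),.0105,90,24)]:
    h,_=outline(img,c,1,R);P=cast('top',h,z)
    D=dense(P);F=far(D)
    s=least_squares(lambda v:np.hypot(*(F-v).T)-d/2000,F.mean(0),loss='soft_l1',f_scale=.002)
    print(n,'free',circle(P).round(4),'far',s.x.round(4),'want r',d/2000)
for n,c,z,w,R in[('tub_oblong',(270,171),.050,(132,90),42),('tub_square',(230,113),.055,(92,92),30),('lid_oblong',(400,208),.0105,(138,96),42),('lid_square',(337,174),.0105,(98,98),30)]:
    h,_=outline(img,c,0,R);P=cast('top',h,z).astype(np.float32)
    r=cv2.minAreaRect(P*1000);b=cv2.boxPoints(r)
    e=b[1]-b[0] if np.linalg.norm(b[1]-b[0])>np.linalg.norm(b[2]-b[1]) else b[2]-b[1]
    a=np.arctan2(e[1],e[0]);a=(a+np.pi/2)%np.pi-np.pi/2
    # anchor on far sides
    X=np.array([np.cos(a),np.sin(a)]);Y=np.array([-X[1],X[0]]);cc=np.array(r[0]);out=0
    L=sorted(r[1],reverse=True)
    for A,w_,l in((X,w[0],L[0]),(Y,w[1],L[1])):
        sgn=np.sign(A@(cc/1000-CAMXY));out=out+A*(A@cc+sgn*(l-w_)/2)
    print(n,'rect c',np.round(r[0],1),'size',np.round(L,1),'long ang',round(a,3),'far-anchored',np.round(out,1))
for n,c,z in(('salt',(305,140),.075),('mill',(210,154),.07),('jar',(397,159),.075),('mug',(385,108),.088)):print(n,cast('top',c,z).round(3))
x0,y0,x1,y1=120,80,480,240
cv2.imwrite('pics/crop0.png',cv2.resize(img[y0:y1,x0:x1],None,fx=2.2,fy=2.2,interpolation=cv2.INTER_CUBIC))
E
```

```text
tub_large free [0.5046 0.4251 0.0603] far [0.5069 0.4283] want r 0.058
tub_small free [0.3558 0.2724 0.0415] far [0.3556 0.2722] want r 0.042
lid_large free [ 0.5069 -0.4119  0.0604] far [ 0.5064 -0.4113] want r 0.061
lid_small free [ 0.6457 -0.0088  0.0439] far [ 0.6442 -0.0086] want r 0.045
tub_oblong rect c [445.2  92.7] size [136.2  91.5] long ang 0.45 far-anchored [446.8  94.3]
tub_square rect c [610.  217.2] size [103.   94.9] long ang 0.204 far-anchored [615.1 219.7]
lid_oblong rect c [ 355.2 -284.7] size [136.6  95. ] long ang 0.407 far-anchored [ 354.4 -284.5]
lid_square rect c [449.4 -97.5] size [97.  95.7] long ang 1.135 far-anchored [448.1 -97.5]
salt [[ 0.531 -0.004]]
mill [[0.483 0.26 ]]
jar [[ 0.485 -0.264]]
mug [[ 0.628 -0.227]]
```

View pics/crop0.png

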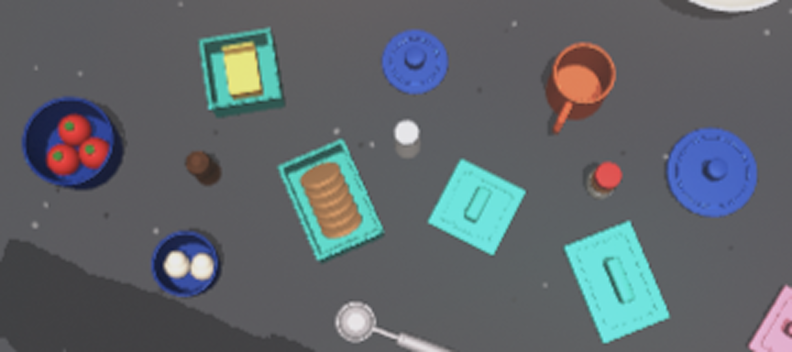

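Lids fit their known sizes to within 2 mm, and the tubs are anchored on their far rims. I'll use a small move helper and start with the small lid.

```bash
cat > go.py <<'E'
import sys,numpy as np
from plant import *
# usage: go.py x y z [phi]  -> yaw needed, then tool-axis shift in cm (after that yaw)
a=[float(v) for v in sys.argv[1:]];s=observe();R=np.array(s['tcp_rot']);p=np.array(s['position']);q=s['joint_pos']
f=np.arctan2(R[1,1],R[0,1]);t=a[3] if len(a)>3 else f
j1=np.arctan2(a[1],a[0])
c=[t+k*np.pi for k in(-2,-1,0,1,2)];c=[v for v in c if abs(1.571+j1-v)<2.8 and abs(v-(q[0]+1.571-q[5]))<9]
f0=q[0]+1.571-q[5]
t=min(c,key=lambda v:abs(v-f0)); y=-(t-f0)
Y=np.array([np.cos(t),np.sin(t),0]);Z=np.array([0,0,-1.]);X=np.cross(Y,Z)
d=np.array(a[:3])-p
print('t',round(s['time'],2),'pos',p.round(4),'phi',round(f,3),round(f0,3),'j6',round(q[5],2),'gap',round(s['finger_gap'],4),'F',np.round(s['wrist_force'],1),'| yaw',round(y,3),'xyz cm',np.round([d@X*100,d@Y*100,d@Z*100],2))
E
python3 go.py .645 -.0087 .12
```

```text
t 0.1 pos [0.1994 0.4579 0.2305] phi 1.16 1.16 j6 1.57 gap 0.0858 F [-0.4 -0.5  0. ] | yaw 0.0 xyz cm [-59.48 -24.99  11.05]
```

step_arm(
  steps=[
    {"xyz": [-3,-1.25,0],"yaw": 0,"claw": 0},
    {"xyz": [-3,-1.25,0],"yaw": 0,"claw": 0},
    {"xyz": [-3,-1.25,0],"yaw": 0,"claw": 0},
    {"xyz": [-3,-1.25,0],"yaw": 0,"claw": 0},
    {"xyz": [-3,-1.25,0],"yaw": 0,"claw": 0},
    {"xyz": [-3,-1.25,0],"yaw": 0,"claw": 0},
    {"xyz": [-3,-1.25,0],"yaw": 0,"claw": 0},
    {"xyz": [-3,-1.25,0],"yaw": 0,"claw": 0},
    {"xyz": [-3,-1.25,0],"yaw": 0,"claw": 0},
    {"xyz": [-3,-1.25,0],"yaw": 0,"claw": 0},
  ],
)

```text
time: 0.93
position: [0.4254, 0.2225, 0.2309]
tcp_rot: [[-0.917, 0.399, -0.001], [0.399, 0.917, -0.0], [0.001, -0.001, -1.0]]
wrist_force: [0.1, 0.2, -0.2]
finger_gap: 0.0854
gripper_force: 0.0
```

step_arm(
  steps=[
    {"xyz": [-3,-1.25,1],"yaw": 0,"claw": 0.3},
    {"xyz": [-3,-1.25,1],"yaw": 0,"claw": 0.3},
    {"xyz": [-3,-1.25,1],"yaw": 0,"claw": 0.3},
    {"xyz": [-3,-1.25,1],"yaw": 0,"claw": 0.3},
    {"xyz": [-3,-1.25,1],"yaw": 0,"claw": 0.3},
    {"xyz": [-3,-1.25,1],"yaw": 0,"claw": 0.3},
    {"xyz": [-3,-1.25,1],"yaw": 0,"claw": 0.3},
    {"xyz": [-3,-1.25,1],"yaw": 0,"claw": 0.3},
    {"xyz": [-3,-1.25,1],"yaw": 0,"claw": 0.3},
    {"xyz": [-2.5,-1.25,1],"yaw": 0,"claw": 0.3},
  ],
)

```text
time: 1.77
position: [0.6463, -0.0101, 0.1299]
tcp_rot: [[-0.917, 0.4, -0.001], [0.4, 0.917, -0.0], [0.001, -0.0, -1.0]]
wrist_force: [1.4, 0.6, 0.4]
finger_gap: 0.0599
gripper_force: 0.0
```

```bash
python3 go.py .645 -.0087 .018
```

```text
t 1.77 pos [ 0.6463 -0.0101  0.1299] phi 1.159 1.16 j6 0.4 gap 0.0599 F [1.4 0.6 0.4] | yaw 0.0 xyz cm [ 0.18  0.07 11.19]
```

step_arm(
  steps=[
    {"xyz": [0.2,0,2],"yaw": 0,"claw": 0.3},
    {"xyz": [0,0,2],"yaw": 0,"claw": 0.3},
    {"xyz": [0,0,2],"yaw": 0,"claw": 0.3},
    {"xyz": [0,0,2],"yaw": 0,"claw": 0.3},
    {"xyz": [0,0,1.2],"yaw": 0,"claw": 0.3},
    {"xyz": [0,0,1],"yaw": 0,"claw": 0.3},
    {"xyz": [0,0,0.6],"yaw": 0,"claw": 0.3},
    {"xyz": [0,0,0.3],"yaw": 0,"claw": 0.3},
    {"xyz": [0,0,0],"yaw": 0,"claw": 0.3},
    {"xyz": [0,0,0],"yaw": 0,"claw": 0.3},
  ],
)

```text
time: 2.6
position: [0.6442, -0.0075, 0.0212]
tcp_rot: [[-0.917, 0.399, 0.002], [0.399, 0.917, -0.0], [-0.001, 0.001, -1.0]]
wrist_force: [-1.1, 0.1, 1.0]
finger_gap: 0.0595
gripper_force: 0.0
```

step_arm(
  steps=[
    {"xyz": [0,0,0],"yaw": 0,"claw": 1},
    {"xyz": [0,0,0],"yaw": 0,"claw": 1},
    {"xyz": [0,0,0],"yaw": 0,"claw": 1},
    {"xyz": [0,0,0],"yaw": 0,"claw": 1},
    {"xyz": [0,0,0],"yaw": 0,"claw": 1},
    {"xyz": [0,0,0],"yaw": 0,"claw": 1},
    {"xyz": [0,0,0],"yaw": 0,"claw": 1},
    {"xyz": [0,0,0],"yaw": 0,"claw": 1},
    {"xyz": [0,0,0],"yaw": 0,"claw": 1},
    {"xyz": [0,0,0],"yaw": 0,"claw": 1},
  ],
)

```text
time: 3.43
position: [0.6444, -0.0076, 0.0216]
tcp_rot: [[-0.917, 0.399, 0.002], [0.399, 0.917, -0.0], [-0.002, 0.001, -1.0]]
wrist_force: [-1.2, 1.1, 6.3]
finger_gap: 0.0262
gripper_force: 59.5
```

```bash
python3 go.py .645 -.0087 .20; python3 go.py .3557 .2723 .20
```

```text
t 3.43 pos [ 0.6444 -0.0076  0.0216] phi 1.16 1.16 j6 0.4 gap 0.0262 F [-1.2  1.1  6.3] | yaw 0.0 xyz cm [ -0.1   -0.08 -17.84]
t 3.43 pos [ 0.6444 -0.0076  0.0216] phi 1.16 1.16 j6 0.4 gap 0.0262 F [-1.2  1.1  6.3] | yaw 0.0 xyz cm [ 37.65  14.13 -17.84]
```

step_arm(
  steps=[
    {"xyz": [0,0,-1],"yaw": 0,"claw": 1},
    {"xyz": [0,0,-2],"yaw": 0,"claw": 1},
    {"xyz": [0,0,-3],"yaw": 0,"claw": 1},
    {"xyz": [0,0,-3],"yaw": 0,"claw": 1},
    {"xyz": [0,0,-3],"yaw": 0,"claw": 1},
    {"xyz": [0,0,-2],"yaw": 0,"claw": 1},
    {"xyz": [0,0,-1],"yaw": 0,"claw": 1},
    {"xyz": [0,0,0],"yaw": 0,"claw": 1},
    {"xyz": [0,0,0],"yaw": 0,"claw": 1},
    {"xyz": [0,0,0],"yaw": 0,"claw": 1},
  ],
)

```text
time: 4.27
position: [0.6422, -0.0076, 0.168]
tcp_rot: [[-0.917, 0.399, -0.004], [0.399, 0.917, 0.0], [0.004, -0.002, -1.0]]
wrist_force: [1.1, 0.3, -0.4]
finger_gap: 0.0254
gripper_force: 59.2
```

step_arm(
  steps=[
    {"xyz": [1.9,0.7,0],"yaw": 0,"claw": 1},
    {"xyz": [1.9,0.7,0],"yaw": 0,"claw": 1},
    {"xyz": [1.9,0.7,0],"yaw": 0,"claw": 1},
    {"xyz": [1.9,0.7,0],"yaw": 0,"claw": 1},
    {"xyz": [1.9,0.7,0],"yaw": 0,"claw": 1},
    {"xyz": [1.9,0.7,0],"yaw": 0,"claw": 1},
    {"xyz": [1.9,0.7,0],"yaw": 0,"claw": 1},
    {"xyz": [1.9,0.7,0],"yaw": 0,"claw": 1},
    {"xyz": [1.9,0.7,0],"yaw": 0,"claw": 1},
    {"xyz": [1.9,0.7,0],"yaw": 0,"claw": 1},
  ],
)

```text
time: 5.1
position: [0.495, 0.1326, 0.168]
tcp_rot: [[-0.917, 0.399, -0.004], [0.399, 0.917, -0.001], [0.004, -0.003, -1.0]]
wrist_force: [0.1, 0.7, -0.1]
finger_gap: 0.0256
gripper_force: 59.2
```

step_arm(
  steps=[
    {"xyz": [1.9,0.7,0],"yaw": 0,"claw": 1},
    {"xyz": [1.9,0.7,0],"yaw": 0,"claw": 1},
    {"xyz": [1.9,0.7,0],"yaw": 0,"claw": 1},
    {"xyz": [1.9,0.7,0],"yaw": 0,"claw": 1},
    {"xyz": [1.9,0.7,0],"yaw": 0,"claw": 1},
    {"xyz": [1.9,0.7,0],"yaw": 0,"claw": 1},
    {"xyz": [1.9,0.7,0],"yaw": 0,"claw": 1},
    {"xyz": [1.9,0.7,0],"yaw": 0,"claw": 1},
    {"xyz": [1.9,0.7,0],"yaw": 0,"claw": 1},
    {"xyz": [1.5,0.7,0],"yaw": 0,"claw": 1},
  ],
)

```text
time: 5.93
position: [0.3523, 0.2706, 0.1683]
tcp_rot: [[-0.917, 0.399, -0.004], [0.399, 0.917, -0.003], [0.002, -0.004, -1.0]]
wrist_force: [0.3, 0.0, -1.1]
finger_gap: 0.0261
gripper_force: 59.2
```

```bash
python3 go.py .3557 .2723 .0716; python3 -c "
from plant import *
import cv2
a=get_image('side')['img'];b=get_image('top')['img']
cv2.imwrite('pics/p1.png',cv2.hconcat([cv2.resize(a[150:400,150:450],None,fx=1.3,fy=1.3),cv2.resize(b[70:320,60:360],None,fx=1.3,fy=1.3)]))"
```

```text
t 5.93 pos [0.3523 0.2706 0.1683] phi 1.161 1.161 j6 1.07 gap 0.0261 F [ 0.3  0.  -1.1] | yaw 0.0 xyz cm [-0.25  0.29  9.67]
```

View pics/p1.png

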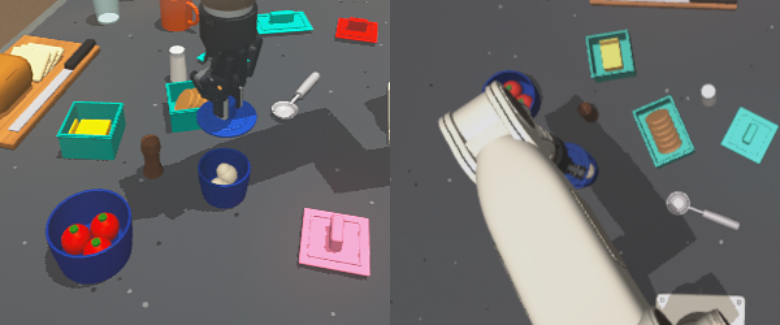

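The lid is held level above the small tub, and the eggs are still visible under it (side crop at (223,178)). Lowering now.

step_arm(
  steps=[
    {"xyz": [-0.25,0.3,1],"yaw": 0,"claw": 1},
    {"xyz": [0,0,1.5],"yaw": 0,"claw": 1},
    {"xyz": [0,0,1.5],"yaw": 0,"claw": 1},
    {"xyz": [0,0,1.5],"yaw": 0,"claw": 1},
    {"xyz": [0,0,1],"yaw": 0,"claw": 1},
    {"xyz": [0,0,1],"yaw": 0,"claw": 1},
    {"xyz": [0,0,0.8],"yaw": 0,"claw": 1},
    {"xyz": [0,0,0.5],"yaw": 0,"claw": 1},
    {"xyz": [0,0,0],"yaw": 0,"claw": 1},
    {"xyz": [0,0,0],"yaw": 0,"claw": 1},
  ],
)

```text
time: 6.87
position: [0.3583, 0.2722, 0.0819]
tcp_rot: [[-0.917, 0.4, -0.001], [0.4, 0.917, -0.001], [0.0, -0.001, -1.0]]
wrist_force: [0.7, -0.6, 0.2]
finger_gap: 0.0258
gripper_force: 59.2
```

```bash
python3 go.py .3557 .2723 .0716
```

```text
t 6.87 pos [0.3583 0.2722 0.0819] phi 1.159 1.16 j6 1.06 gap 0.0258 F [ 0.7 -0.6  0.2] | yaw 0.0 xyz cm [ 0.24 -0.1   1.03]
```

step_arm(
  steps=[
    {"xyz": [0.2,-0.1,0.2],"yaw": 0,"claw": 1},
    {"xyz": [0,0,0.2],"yaw": 0,"claw": 1},
    {"xyz": [0,0,0.2],"yaw": 0,"claw": 1},
    {"xyz": [0,0,0.2],"yaw": 0,"claw": 1},
    {"xyz": [0,0,0.2],"yaw": 0,"claw": 1},
    {"xyz": [0,0,0.1],"yaw": 0,"claw": 1},
    {"xyz": [0,0,0],"yaw": 0,"claw": 1},
    {"xyz": [0,0,0],"yaw": 0,"claw": 1},
    {"xyz": [0,0,0],"yaw": 0,"claw": 1},
    {"xyz": [0,0,0],"yaw": 0,"claw": 1},
  ],
)

```text
time: 7.7
position: [0.356, 0.2727, 0.0719]
tcp_rot: [[-0.917, 0.399, 0.0], [0.399, 0.917, 0.0], [-0.0, 0.001, -1.0]]
wrist_force: [-1.0, -0.9, 5.9]
finger_gap: 0.0256
gripper_force: 59.9
```

```bash
python3 go.py .3557 .2723 .0716
```

```text
t 7.7 pos [0.356  0.2727 0.0719] phi 1.16 1.16 j6 1.06 gap 0.0256 F [-1.  -0.9  5.9] | yaw 0.0 xyz cm [ 0.01 -0.05  0.03]
```

Seated with 6 N contact. Releasing and going up.

step_arm(
  steps=[
    {"xyz": [0,0,0],"yaw": 0,"claw": 0.3},
    {"xyz": [0,0,0],"yaw": 0,"claw": 0.3},
    {"xyz": [0,0,0],"yaw": 0,"claw": 0.3},
    {"xyz": [0,0,0],"yaw": 0,"claw": 0.3},
    {"xyz": [0,0,-0.5],"yaw": 0,"claw": 0.3},
    {"xyz": [0,0,-2],"yaw": 0,"claw": 0.3},
    {"xyz": [0,0,-2.5],"yaw": 0,"claw": 0.3},
    {"xyz": [0,0,-3],"yaw": 0,"claw": 0.3},
    {"xyz": [0,0,-2],"yaw": 0,"claw": 0.3},
    {"xyz": [0,0,-1],"yaw": 0,"claw": 0.3},
  ],
)

```text
time: 8.53
position: [0.3573, 0.2735, 0.1847]
tcp_rot: [[-0.917, 0.399, 0.004], [0.399, 0.917, 0.003], [-0.003, 0.005, -1.0]]
wrist_force: [-0.2, 0.9, 0.8]
finger_gap: 0.0599
gripper_force: 0.0
```

```bash
python3 go.py .4488 -.0975 .12 1.135
```

```text
t 8.53 pos [0.3573 0.2735 0.1847] phi 1.16 1.16 j6 1.06 gap 0.0599 F [-0.2  0.9  0.8] | yaw 0.025 xyz cm [-23.96 -29.77   6.47]
```

step_arm(
  steps=[
    {"xyz": [0,0,0],"yaw": 0.025,"claw": 0.3},
    {"xyz": [-2.5,-3.1,0],"yaw": 0,"claw": 0.3},
    {"xyz": [-2.5,-3.1,0],"yaw": 0,"claw": 0.3},
    {"xyz": [-2.5,-3.1,0],"yaw": 0,"claw": 0.3},
    {"xyz": [-2.5,-3.1,0],"yaw": 0,"claw": 0.3},
    {"xyz": [-2.5,-3.1,0],"yaw": 0,"claw": 0.3},
    {"xyz": [-2.5,-3.1,0],"yaw": 0,"claw": 0.3},
    {"xyz": [-2.5,-3.1,0],"yaw": 0,"claw": 0.3},
    {"xyz": [-2.5,-3.1,0],"yaw": 0,"claw": 0.3},
    {"xyz": [-2.5,-3.1,0],"yaw": 0,"claw": 0.3},
  ],
)

```text
time: 9.37
position: [0.4416, -0.0773, 0.1804]
tcp_rot: [[-0.906, 0.423, -0.001], [0.423, 0.906, 0.0], [0.001, -0.0, -1.0]]
wrist_force: [-0.2, 0.3, -0.2]
finger_gap: 0.0601
gripper_force: 0.0
```

step_arm(
  steps=[
    {"xyz": [-1.4,-1.9,1],"yaw": 0,"claw": 0.3},
    {"xyz": [0,0,2],"yaw": 0,"claw": 0.3},
    {"xyz": [0,0,2],"yaw": 0,"claw": 0.3},
    {"xyz": [0,0,2],"yaw": 0,"claw": 0.3},
    {"xyz": [0,0,2],"yaw": 0,"claw": 0.3},
    {"xyz": [0,0,1],"yaw": 0,"claw": 0.3},
    {"xyz": [0,0,1],"yaw": 0,"claw": 0.3},
    {"xyz": [0,0,0.5],"yaw": 0,"claw": 0.3},
    {"xyz": [0,0,0],"yaw": 0,"claw": 0.3},
    {"xyz": [0,0,0],"yaw": 0,"claw": 0.3},
  ],
)

```text
time: 10.2
position: [0.4464, -0.0984, 0.0659]
tcp_rot: [[-0.906, 0.422, -0.001], [0.422, 0.906, 0.0], [0.001, -0.0, -1.0]]
wrist_force: [-0.9, -0.7, 0.3]
finger_gap: 0.06
gripper_force: 0.0
```

```bash
python3 go.py .4488 -.0975 .02 1.135
```

```text
t 10.2 pos [ 0.4464 -0.0984  0.0659] phi 1.135 1.135 j6 0.22 gap 0.06 F [-0.9 -0.7  0.3] | yaw -0.0 xyz cm [-0.18  0.18  4.59]
```

step_arm(
  steps=[
    {"xyz": [-0.2,0.2,1],"yaw": 0,"claw": 0.3},
    {"xyz": [0,0,1],"yaw": 0,"claw": 0.3},
    {"xyz": [0,0,1],"yaw": 0,"claw": 0.3},
    {"xyz": [0,0,1],"yaw": 0,"claw": 0.3},
    {"xyz": [0,0,0.5],"yaw": 0,"claw": 0.3},
    {"xyz": [0,0,0],"yaw": 0,"claw": 0.3},
    {"xyz": [0,0,0],"yaw": 0,"claw": 0.3},
    {"xyz": [0,0,0],"yaw": 0,"claw": 1},
    {"xyz": [0,0,0],"yaw": 0,"claw": 1},
    {"xyz": [0,0,0],"yaw": 0,"claw": 1},
  ],
)

```text
time: 11.03
position: [0.45, -0.0977, 0.0219]
tcp_rot: [[-0.907, 0.422, 0.001], [0.422, 0.907, -0.0], [-0.001, 0.0, -1.0]]
wrist_force: [-0.7, 0.3, -0.5]
finger_gap: 0.0243
gripper_force: 0.0
```

step_arm(
  steps=[
    {"xyz": [0,0,0],"yaw": 0,"claw": 1},
    {"xyz": [0,0,0],"yaw": 0,"claw": 1},
    {"xyz": [0,0,0],"yaw": 0,"claw": 1},
    {"xyz": [0,0,0],"yaw": 0,"claw": 1},
    {"xyz": [0,0,0],"yaw": 0,"claw": 1},
    {"xyz": [0,0,0],"yaw": 0,"claw": 1},
    {"xyz": [0,0,0],"yaw": 0,"claw": 1},
    {"xyz": [0,0,0],"yaw": 0,"claw": 1},
    {"xyz": [0,0,0],"yaw": 0,"claw": 1},
    {"xyz": [0,0,0],"yaw": 0,"claw": 1},
  ],
)

```text
time: 11.87
position: [0.4502, -0.0977, 0.022]
tcp_rot: [[-0.906, 0.422, 0.002], [0.422, 0.906, -0.0], [-0.002, 0.0, -1.0]]
wrist_force: [-0.7, 0.4, 5.9]
finger_gap: 0.0166
gripper_force: 61.4
```

```bash
python3 go.py .4488 -.0975 .02 1.135
python3 - <<'E'
# tub_square rim edge angles
from h import *
img=cv2.imread('pics/top0.png');h,_=outline(img,(230,113),0,30);P=cast('top',h,.055)
D=np.roll(P,-1,0)-P;L=np.hypot(*D.T);print([(round(l*1000),round(a%1.5708,3),p.round(3).tolist()) for l,a,p in zip(L,np.arctan2(D[:,1],D[:,0]),P) if l>.012])
E
```

```text
t 11.87 pos [ 0.4502 -0.0977  0.022 ] phi 1.135 1.135 j6 0.22 gap 0.0166 F [-0.7  0.4  5.9] | yaw 0.0 xyz cm [ 0.13 -0.04  0.2 ]
[(49, np.float64(0.215), [0.568, 0.169]), (17, np.float64(0.205), [0.558, 0.217]), (13, np.float64(1.135), [0.554, 0.242]), (12, np.float64(0.297), [0.559, 0.254]), (60, np.float64(0.204), [0.571, 0.258]), (21, np.float64(0.061), [0.63, 0.27]), (73, np.float64(0.202), [0.654, 0.26]), (15, np.float64(0.242), [0.657, 0.179]), (36, np.float64(0.211), [0.642, 0.176]), (21, np.float64(0.188), [0.606, 0.168]), (15, np.float64(0.051), [0.586, 0.164])]
```

step_arm(
  steps=[
    {"xyz": [0,0,-1],"yaw": 0,"claw": 1},
    {"xyz": [0,0,-2],"yaw": 0,"claw": 1},
    {"xyz": [0,0,-3],"yaw": -0.08,"claw": 1},
    {"xyz": [0,0,-3],"yaw": -0.08,"claw": 1},
    {"xyz": [0,0,-3],"yaw": -0.08,"claw": 1},
    {"xyz": [0,0,-2],"yaw": -0.08,"claw": 1},
    {"xyz": [0,0,-1],"yaw": -0.08,"claw": 1},
    {"xyz": [0,0,0],"yaw": -0.08,"claw": 1},
    {"xyz": [0,0,0],"yaw": -0.08,"claw": 1},
    {"xyz": [0,0,0],"yaw": -0.08,"claw": 1},
  ],
)

```text
time: 12.7
position: [0.4493, -0.0975, 0.1714]
tcp_rot: [[-0.978, -0.207, 0.0], [-0.207, 0.978, -0.0], [-0.0, -0.0, -1.0]]
wrist_force: [-0.1, 0.4, -0.8]
finger_gap: 0.0167
gripper_force: 60.7
```

```bash
python3 go.py .6151 .2197 .12 1.775
```

```text
t 12.7 pos [ 0.4493 -0.0975  0.1714] phi 1.779 1.779 j6 -0.42 gap 0.0167 F [-0.1  0.4 -0.8] | yaw 0.004 xyz cm [-22.67  27.7    5.14]
```

step_arm(
  steps=[
    {"xyz": [-2.2,2.8,0],"yaw": 0,"claw": 1},
    {"xyz": [-2.2,2.8,0],"yaw": 0,"claw": 1},
    {"xyz": [-2.2,2.8,0],"yaw": 0,"claw": 1},
    {"xyz": [-2.2,2.8,0],"yaw": 0,"claw": 1},
    {"xyz": [-2.2,2.8,0],"yaw": 0,"claw": 1},
    {"xyz": [-2.2,2.8,0],"yaw": 0,"claw": 1},
    {"xyz": [-2.2,2.8,0],"yaw": 0,"claw": 1},
    {"xyz": [-2.2,2.8,0],"yaw": 0,"claw": 1},
    {"xyz": [-2.2,2.8,0],"yaw": 0,"claw": 1},
    {"xyz": [-2.2,2.5,0],"yaw": 0,"claw": 1},
  ],
)

```text
time: 13.53
position: [0.6087, 0.2203, 0.1705]
tcp_rot: [[-0.979, -0.204, -0.001], [-0.204, 0.979, -0.0], [0.001, -0.0, -1.0]]
wrist_force: [1.0, -0.8, -0.5]
finger_gap: 0.0165
gripper_force: 60.7
```

step_arm(
  steps=[
    {"xyz": [-0.7,0,0],"yaw": 0,"claw": 1},
    {"xyz": [0,0,1.5],"yaw": 0,"claw": 1},
    {"xyz": [0,0,1.5],"yaw": 0,"claw": 1},
    {"xyz": [0,0,1.5],"yaw": 0,"claw": 1},
    {"xyz": [0,0,1.5],"yaw": 0,"claw": 1},
    {"xyz": [0,0,1],"yaw": 0,"claw": 1},
    {"xyz": [0,0,1],"yaw": 0,"claw": 1},
    {"xyz": [0,0,0.5],"yaw": 0,"claw": 1},
    {"xyz": [0,0,0],"yaw": 0,"claw": 1},
    {"xyz": [0,0,0],"yaw": 0,"claw": 1},
  ],
)

```text
time: 14.37
position: [0.6157, 0.2197, 0.0865]
tcp_rot: [[-0.979, -0.203, 0.0], [-0.203, 0.979, 0.0], [-0.0, 0.0, -1.0]]
wrist_force: [-0.2, 0.4, 0.4]
finger_gap: 0.0166
gripper_force: 60.7
```

```bash
python3 go.py .6151 .2197 .069 1.775;python3 -c "
from plant import *
import cv2
a=get_image('side')['img'];b=get_image('top')['img']
cv2.imwrite('pics/p2.png',cv2.hconcat([cv2.resize(a[150:400,150:450],None,fx=1.3,fy=1.3),cv2.resize(b[70:320,60:360],None,fx=1.3,fy=1.3)]))"
```

```text
t 14.37 pos [0.6157 0.2197 0.0865] phi 1.775 1.775 j6 0.14 gap 0.0166 F [-0.2  0.4  0.4] | yaw 0.0 xyz cm [0.06 0.01 1.75]
```

View pics/p2.png

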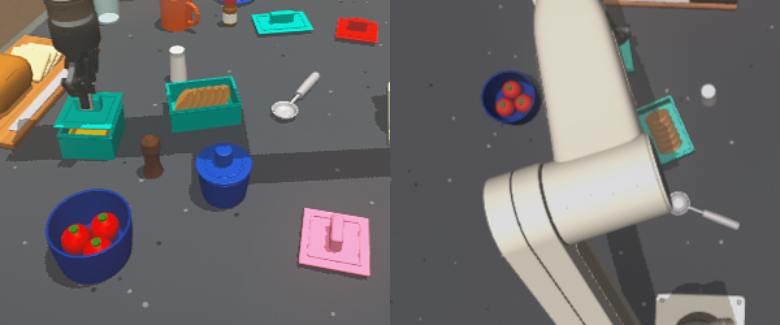

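Small tub is closed and level (side crop (224,170)). The square lid hangs aligned above its box (90,110). Lowering.

step_arm(
  steps=[
    {"xyz": [0,0,0.3],"yaw": 0,"claw": 1},
    {"xyz": [0,0,0.3],"yaw": 0,"claw": 1},
    {"xyz": [0,0,0.3],"yaw": 0,"claw": 1},
    {"xyz": [0,0,0.3],"yaw": 0,"claw": 1},
    {"xyz": [0,0,0.3],"yaw": 0,"claw": 1},
    {"xyz": [0,0,0.2],"yaw": 0,"claw": 1},
    {"xyz": [0,0,0.1],"yaw": 0,"claw": 1},
    {"xyz": [0,0,0],"yaw": 0,"claw": 1},
    {"xyz": [0,0,0],"yaw": 0,"claw": 1},
    {"xyz": [0,0,0],"yaw": 0,"claw": 1},
  ],
)

```text
time: 15.3
position: [0.6153, 0.2197, 0.0691]
tcp_rot: [[-0.979, -0.203, -0.0], [-0.203, 0.979, -0.0], [0.0, -0.0, -1.0]]
wrist_force: [-3.2, -0.0, 5.5]
finger_gap: 0.0162
gripper_force: 61.4
```

step_arm(
  steps=[
    {"xyz": [0,0,0],"yaw": 0,"claw": 0.3},
    {"xyz": [0,0,0],"yaw": 0,"claw": 0.3},
    {"xyz": [0,0,0],"yaw": 0,"claw": 0.3},
    {"xyz": [0,0,0],"yaw": 0,"claw": 0.3},
    {"xyz": [0,0,-0.5],"yaw": 0,"claw": 0.3},
    {"xyz": [0,0,-2],"yaw": 0,"claw": 0.3},
    {"xyz": [0,0,-2.5],"yaw": 0,"claw": 0.3},
    {"xyz": [0,0,-3],"yaw": 0,"claw": 0.3},
    {"xyz": [0,0,-2],"yaw": 0,"claw": 0.3},
    {"xyz": [0,0,-1],"yaw": 0,"claw": 0.3},
  ],
)

```text
time: 16.13
position: [0.6173, 0.2203, 0.1826]
tcp_rot: [[-0.979, -0.203, 0.006], [-0.203, 0.979, 0.002], [-0.006, 0.001, -1.0]]
wrist_force: [0.8, 0.2, 0.3]
finger_gap: 0.0599
gripper_force: 0.0
```

```bash
python3 go.py .3548 -.2846 .12 1.978
```

```text
t 16.13 pos [0.6173 0.2203 0.1826] phi 1.775 1.775 j6 0.14 gap 0.0599 F [0.8 0.2 0.3] | yaw -0.203 xyz cm [ 44.1  -35.97   6.26]
```

step_arm(
  steps=[
    {"xyz": [0,0,0],"yaw": -0.1,"claw": 0.3},
    {"xyz": [0,0,0],"yaw": -0.1,"claw": 0.3},
    {"xyz": [2.75,-2.25,0],"yaw": 0,"claw": 0.3},
    {"xyz": [2.75,-2.25,0],"yaw": 0,"claw": 0.3},
    {"xyz": [2.75,-2.25,0],"yaw": 0,"claw": 0.3},
    {"xyz": [2.75,-2.25,0],"yaw": 0,"claw": 0.3},
    {"xyz": [2.75,-2.25,0],"yaw": 0,"claw": 0.3},
    {"xyz": [2.75,-2.25,0],"yaw": 0,"claw": 0.3},
    {"xyz": [2.75,-2.25,0],"yaw": 0,"claw": 0.3},
    {"xyz": [2.75,-2.25,0],"yaw": 0,"claw": 0.3},
  ],
)

```text
time: 16.97
position: [0.4827, -0.0335, 0.1778]
tcp_rot: [[-0.919, -0.394, -0.001], [-0.394, 0.919, -0.0], [0.001, 0.0, -1.0]]
wrist_force: [0.3, -0.5, -0.4]
finger_gap: 0.0599
gripper_force: 0.0
```

step_arm(
  steps=[
    {"xyz": [2.75,-2.25,0],"yaw": 0,"claw": 0.3},
    {"xyz": [2.75,-2.25,0],"yaw": 0,"claw": 0.3},
    {"xyz": [2.75,-2.25,0],"yaw": 0,"claw": 0.3},
    {"xyz": [2.75,-2.25,0],"yaw": 0,"claw": 0.3},
    {"xyz": [2.75,-2.25,0],"yaw": 0,"claw": 0.3},
    {"xyz": [2.75,-2.25,0],"yaw": 0,"claw": 0.3},
    {"xyz": [2.75,-2.25,0],"yaw": 0,"claw": 0.3},
    {"xyz": [2.75,-2.25,0],"yaw": 0,"claw": 0.3},
    {"xyz": [0,0,1],"yaw": 0,"claw": 0.3},
    {"xyz": [0,0,1],"yaw": 0,"claw": 0.3},
  ],
)

```text
time: 17.8
position: [0.3516, -0.2865, 0.1582]
tcp_rot: [[-0.921, -0.389, 0.001], [-0.389, 0.921, -0.001], [-0.0, -0.001, -1.0]]
wrist_force: [0.1, -0.9, 0.3]
finger_gap: 0.0594
gripper_force: 0.0
```

```bash
python3 go.py .3548 -.2846 .02 1.978
```

```text
t 17.8 pos [ 0.3516 -0.2865  0.1582] phi 1.97 1.97 j6 -1.08 gap 0.0594 F [ 0.1 -0.9  0.3] | yaw -0.008 xyz cm [-0.37  0.05 13.82]
```

step_arm(
  steps=[
    {"xyz": [-0.3,0,2],"yaw": 0,"claw": 0.3},
    {"xyz": [0,0,2.5],"yaw": 0,"claw": 0.3},
    {"xyz": [0,0,2.5],"yaw": 0,"claw": 0.3},
    {"xyz": [0,0,2.5],"yaw": 0,"claw": 0.3},
    {"xyz": [0,0,1.5],"yaw": 0,"claw": 0.3},
    {"xyz": [0,0,1.2],"yaw": 0,"claw": 0.3},
    {"xyz": [0,0,0.8],"yaw": 0,"claw": 0.3},
    {"xyz": [0,0,0.5],"yaw": 0,"claw": 0.3},
    {"xyz": [0,0,0],"yaw": 0,"claw": 0.3},
    {"xyz": [0,0,0],"yaw": 0,"claw": 0.3},
  ],
)

```text
time: 18.63
position: [0.3556, -0.2833, 0.0235]
tcp_rot: [[-0.919, -0.393, 0.0], [-0.393, 0.919, -0.0], [-0.0, -0.0, -1.0]]
wrist_force: [0.2, 0.4, -0.3]
finger_gap: 0.0596
gripper_force: 0.0
```

```bash
python3 go.py .3548 -.2846 .02 1.978
```

```text
t 18.63 pos [ 0.3556 -0.2833  0.0235] phi 1.975 1.975 j6 -1.08 gap 0.0596 F [ 0.2  0.4 -0.3] | yaw -0.003 xyz cm [ 0.12 -0.09  0.35]
```

step_arm(
  steps=[
    {"xyz": [0.1,0,0.1],"yaw": 0,"claw": 0.3},
    {"xyz": [0,0,0.1],"yaw": 0,"claw": 1},
    {"xyz": [0,0,0],"yaw": 0,"claw": 1},
    {"xyz": [0,0,0],"yaw": 0,"claw": 1},
    {"xyz": [0,0,0],"yaw": 0,"claw": 1},
    {"xyz": [0,0,0],"yaw": 0,"claw": 1},
    {"xyz": [0,0,0],"yaw": 0,"claw": 1},
    {"xyz": [0,0,0],"yaw": 0,"claw": 1},
    {"xyz": [0,0,0],"yaw": 0,"claw": 1},
    {"xyz": [0,0,0],"yaw": 0,"claw": 1},
  ],
)

```text
time: 19.47
position: [0.3548, -0.2839, 0.0219]
tcp_rot: [[-0.919, -0.393, 0.001], [-0.393, 0.919, -0.001], [-0.0, -0.001, -1.0]]
wrist_force: [-0.8, 0.4, 5.6]
finger_gap: 0.017
gripper_force: 61.0
```

step_arm(
  steps=[
    {"xyz": [0,0,-1],"yaw": 0,"claw": 1},
    {"xyz": [0,0,-2],"yaw": 0,"claw": 1},
    {"xyz": [0,0,-3],"yaw": 0,"claw": 1},
    {"xyz": [0,0,-3],"yaw": 0,"claw": 1},
    {"xyz": [0,0,-3],"yaw": 0,"claw": 1},
    {"xyz": [0,0,-2],"yaw": 0,"claw": 1},
    {"xyz": [0,0,-1],"yaw": 0,"claw": 1},
    {"xyz": [0,0,0],"yaw": -0.04,"claw": 1},
    {"xyz": [0,0,0],"yaw": 0,"claw": 1},
    {"xyz": [0,0,0],"yaw": 0,"claw": 1},
  ],
)

```text
time: 20.3
position: [0.3541, -0.2832, 0.1709]
tcp_rot: [[-0.903, -0.429, -0.001], [-0.429, 0.903, 0.001], [0.0, 0.001, -1.0]]
wrist_force: [0.2, 0.4, -1.0]
finger_gap: 0.0165
gripper_force: 60.3
```

```bash
python3 go.py .4468 .0943 .12 2.02
```

```text
t 20.3 pos [ 0.3541 -0.2832  0.1709] phi 2.014 2.014 j6 -1.12 gap 0.0165 F [ 0.2  0.4 -1. ] | yaw -0.006 xyz cm [-24.74  29.98   5.09]
```

step_arm(
  steps=[
    {"xyz": [-2.4,2.9,0],"yaw": 0,"claw": 1},
    {"xyz": [-2.4,2.9,0],"yaw": 0,"claw": 1},
    {"xyz": [-2.4,2.9,0],"yaw": 0,"claw": 1},
    {"xyz": [-2.4,2.9,0],"yaw": 0,"claw": 1},
    {"xyz": [-2.4,2.9,0],"yaw": 0,"claw": 1},
    {"xyz": [-2.4,2.9,0],"yaw": 0,"claw": 1},
    {"xyz": [-2.4,2.9,0],"yaw": 0,"claw": 1},
    {"xyz": [-2.4,2.9,0],"yaw": 0,"claw": 1},
    {"xyz": [-2.4,2.9,0],"yaw": 0,"claw": 1},
    {"xyz": [-2.4,2.9,0],"yaw": 0,"claw": 1},
  ],
)

```text
time: 21.13
position: [0.4459, 0.0833, 0.1704]
tcp_rot: [[-0.903, -0.429, -0.002], [-0.429, 0.903, -0.0], [0.002, 0.0, -1.0]]
wrist_force: [1.1, -0.3, -0.0]
finger_gap: 0.0168
gripper_force: 60.2
```

step_arm(
  steps=[
    {"xyz": [-0.7,1,0],"yaw": 0,"claw": 1},
    {"xyz": [0,0,1.5],"yaw": 0,"claw": 1},
    {"xyz": [0,0,1.5],"yaw": 0,"claw": 1},
    {"xyz": [0,0,1.5],"yaw": 0,"claw": 1},
    {"xyz": [0,0,1.5],"yaw": 0,"claw": 1},
    {"xyz": [0,0,1.3],"yaw": 0,"claw": 1},
    {"xyz": [0,0,1],"yaw": 0,"claw": 1},
    {"xyz": [0,0,0.5],"yaw": 0,"claw": 1},
    {"xyz": [0,0,0],"yaw": 0,"claw": 1},
    {"xyz": [0,0,0],"yaw": 0,"claw": 1},
  ],
)

```text
time: 21.97
position: [0.4481, 0.0934, 0.0829]
tcp_rot: [[-0.903, -0.429, -0.001], [-0.429, 0.903, -0.0], [0.001, 0.0, -1.0]]
wrist_force: [0.7, 0.8, -0.2]
finger_gap: 0.0168
gripper_force: 60.2
```

```bash
python3 go.py .4464 .0941 .064 2.02;python3 -c "
from plant import *
import cv2
a=get_image('side')['img'];b=get_image('top')['img']
cv2.imwrite('pics/p3.png',cv2.hconcat([cv2.resize(a[150:400,150:450],None,fx=1.3,fy=1.3),cv2.resize(b[70:320,60:360],None,fx=1.3,fy=1.3)]))"
```

```text
t 21.97 pos [0.4481 0.0934 0.0829] phi 2.015 2.015 j6 -0.24 gap 0.0168 F [ 0.7  0.8 -0.2] | yaw -0.005 xyz cm [0.13 0.14 1.89]
```

View pics/p3.png

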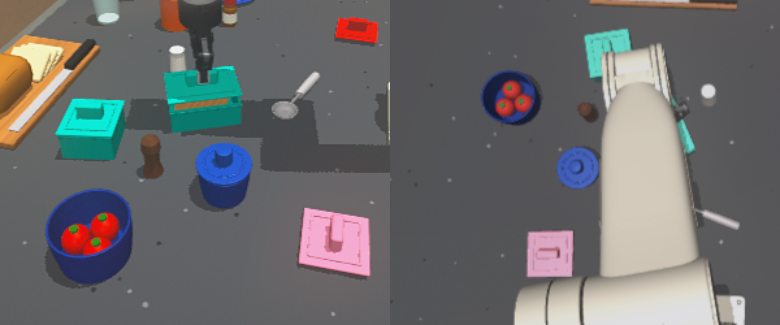

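Square and small are closed and level. The oblong lid is aligned over its box (side crop (203,90)). Lowering.

step_arm(
  steps=[
    {"xyz": [0.1,0.1,0.3],"yaw": 0,"claw": 1},
    {"xyz": [0,0,0.3],"yaw": 0,"claw": 1},
    {"xyz": [0,0,0.3],"yaw": 0,"claw": 1},
    {"xyz": [0,0,0.3],"yaw": 0,"claw": 1},
    {"xyz": [0,0,0.3],"yaw": 0,"claw": 1},
    {"xyz": [0,0,0.2],"yaw": 0,"claw": 1},
    {"xyz": [0,0,0.2],"yaw": 0,"claw": 1},
    {"xyz": [0,0,0],"yaw": 0,"claw": 1},
    {"xyz": [0,0,0],"yaw": 0,"claw": 1},
    {"xyz": [0,0,0],"yaw": 0,"claw": 1},
  ],
)

```text
time: 22.9
position: [0.4473, 0.094, 0.0643]
tcp_rot: [[-0.903, -0.43, 0.0], [-0.43, 0.903, 0.0], [-0.0, 0.0, -1.0]]
wrist_force: [-0.1, 0.6, -0.7]
finger_gap: 0.0167
gripper_force: 60.3
```

step_arm(
  steps=[
    {"xyz": [0,0,0],"yaw": 0,"claw": 0.3},
    {"xyz": [0,0,0],"yaw": 0,"claw": 0.3},
    {"xyz": [0,0,0],"yaw": 0,"claw": 0.3},
    {"xyz": [0,0,0],"yaw": 0,"claw": 0.3},
    {"xyz": [0,0,-0.5],"yaw": 0,"claw": 0.3},
    {"xyz": [0,0,-2],"yaw": 0,"claw": 0.3},
    {"xyz": [0,0,-2.5],"yaw": 0,"claw": 0.3},
    {"xyz": [0,0,-3],"yaw": 0,"claw": 0.3},
    {"xyz": [0,0,-2],"yaw": 0,"claw": 0.3},
    {"xyz": [0,0,-1],"yaw": 0,"claw": 0.3},
  ],
)

```text
time: 23.73
position: [0.4489, 0.0944, 0.1779]
tcp_rot: [[-0.903, -0.43, 0.005], [-0.43, 0.903, 0.001], [-0.005, -0.001, -1.0]]
wrist_force: [0.6, -0.1, 0.2]
finger_gap: 0.0598
gripper_force: 0.0
```

```bash
python3 go.py .5067 -.4116 .12
```

```text
t 23.73 pos [0.4489 0.0944 0.1779] phi 2.015 2.015 j6 -0.24 gap 0.0598 F [ 0.6 -0.1  0.2] | yaw 0.0 xyz cm [ 16.53 -48.17   5.79]
```

step_arm(
  steps=[
    {"xyz": [1,-3,0],"yaw": 0,"claw": 0.3},
    {"xyz": [1,-3,0],"yaw": 0,"claw": 0.3},
    {"xyz": [1,-3,0],"yaw": 0,"claw": 0.3},
    {"xyz": [1,-3,0],"yaw": 0,"claw": 0.3},
    {"xyz": [1,-3,0],"yaw": 0,"claw": 0.3},
    {"xyz": [1,-3,0],"yaw": 0,"claw": 0.3},
    {"xyz": [1,-3,0],"yaw": 0,"claw": 0.3},
    {"xyz": [1,-3,0],"yaw": 0,"claw": 0.3},
    {"xyz": [1,-3,0],"yaw": 0,"claw": 0.3},
    {"xyz": [1,-3,0],"yaw": 0,"claw": 0.3},
  ],
)

```text
time: 24.57
position: [0.4858, -0.2215, 0.1748]
tcp_rot: [[-0.903, -0.43, 0.0], [-0.43, 0.903, -0.0], [-0.0, -0.0, -1.0]]
wrist_force: [0.8, -0.2, 0.3]
finger_gap: 0.0598
gripper_force: 0.0
```

step_arm(
  steps=[
    {"xyz": [1,-3,0],"yaw": 0,"claw": 0.3},
    {"xyz": [1,-3,0],"yaw": 0,"claw": 0.3},
    {"xyz": [1,-3,0],"yaw": 0,"claw": 0.3},
    {"xyz": [1,-3,0],"yaw": 0,"claw": 0.3},
    {"xyz": [1,-3,0],"yaw": 0,"claw": 0.3},
    {"xyz": [1.5,-3.2,0],"yaw": 0,"claw": 0.3},
    {"xyz": [0,0,2],"yaw": 0,"claw": 0.3},
    {"xyz": [0,0,3],"yaw": 0,"claw": 0.3},
    {"xyz": [0,0,3],"yaw": 0,"claw": 0.3},
    {"xyz": [0,0,1],"yaw": 0,"claw": 0.3},
  ],
)

```text
time: 25.4
position: [0.5027, -0.4106, 0.0795]
tcp_rot: [[-0.903, -0.429, -0.006], [-0.429, 0.903, 0.005], [0.003, 0.007, -1.0]]
wrist_force: [-1.9, 0.6, 0.1]
finger_gap: 0.0598
gripper_force: 0.0
```

```bash
python3 go.py .5067 -.4116 .021
```

```text
t 25.4 pos [ 0.5027 -0.4106  0.0795] phi 2.014 2.015 j6 -1.13 gap 0.0598 F [-1.9  0.6  0.1] | yaw 0.0 xyz cm [-0.31 -0.26  5.85]
```

step_arm(
  steps=[
    {"xyz": [-0.2,-0.2,1],"yaw": 0,"claw": 0.3},
    {"xyz": [0,0,1.5],"yaw": 0,"claw": 0.3},
    {"xyz": [0,0,1],"yaw": 0,"claw": 0.3},
    {"xyz": [0,0,1],"yaw": 0,"claw": 0.3},
    {"xyz": [0,0,0.5],"yaw": 0,"claw": 0.3},
    {"xyz": [0,0,0.2],"yaw": 0,"claw": 0.3},
    {"xyz": [0,0,0],"yaw": 0,"claw": 0.3},
    {"xyz": [0,0,0],"yaw": 0,"claw": 0.3},
    {"xyz": [0,0,0],"yaw": 0,"claw": 0.3},
    {"xyz": [0,0,0],"yaw": 0,"claw": 0.3},
  ],
)

```text
time: 26.23
position: [0.5085, -0.4135, 0.0332]
tcp_rot: [[-0.903, -0.43, 0.001], [-0.43, 0.903, -0.001], [-0.001, -0.001, -1.0]]
wrist_force: [-0.2, 0.8, -0.4]
finger_gap: 0.0599
gripper_force: 0.0
```

```bash
python3 go.py .5067 -.4116 .021
```

```text
t 26.23 pos [ 0.5085 -0.4135  0.0332] phi 2.015 2.015 j6 -1.13 gap 0.0599 F [-0.2  0.8 -0.4] | yaw 0.0 xyz cm [0.08 0.24 1.22]
```

step_arm(
  steps=[
    {"xyz": [0.1,0.2,0.4],"yaw": 0,"claw": 0.3},
    {"xyz": [0,0,0.4],"yaw": 0,"claw": 0.3},
    {"xyz": [0,0,0.3],"yaw": 0,"claw": 0.3},
    {"xyz": [0,0,0],"yaw": 0,"claw": 0.3},
    {"xyz": [0,0,0],"yaw": 0,"claw": 0.3},
    {"xyz": [0,0,0],"yaw": 0,"claw": 1},
    {"xyz": [0,0,0],"yaw": 0,"claw": 1},
    {"xyz": [0,0,0],"yaw": 0,"claw": 1},
    {"xyz": [0,0,0],"yaw": 0,"claw": 1},
    {"xyz": [0,0,0],"yaw": 0,"claw": 1},
  ],
)

```text
time: 27.07
position: [0.5066, -0.412, 0.0218]
tcp_rot: [[-0.903, -0.43, 0.001], [-0.43, 0.903, -0.001], [-0.0, -0.001, -1.0]]
wrist_force: [-0.0, -0.1, 2.7]
finger_gap: 0.0257
gripper_force: 59.4
```

step_arm(
  steps=[
    {"xyz": [0,0,0],"yaw": 0,"claw": 1},
    {"xyz": [0,0,0],"yaw": 0,"claw": 1},
    {"xyz": [0,0,0],"yaw": 0,"claw": 1},
    {"xyz": [0,0,0],"yaw": 0,"claw": 1},
    {"xyz": [0,0,0],"yaw": 0,"claw": 1},
    {"xyz": [0,0,0],"yaw": 0,"claw": 1},
    {"xyz": [0,0,0],"yaw": 0,"claw": 1},
    {"xyz": [0,0,0],"yaw": 0,"claw": 1},
    {"xyz": [0,0,0],"yaw": 0,"claw": 1},
    {"xyz": [0,0,0],"yaw": 0,"claw": 1},
  ],
)

```text
time: 27.9
position: [0.5066, -0.412, 0.0218]
tcp_rot: [[-0.903, -0.43, 0.001], [-0.43, 0.903, -0.001], [-0.0, -0.001, -1.0]]
wrist_force: [0.5, -0.8, 5.2]
finger_gap: 0.0259
gripper_force: 59.5
```

step_arm(
  steps=[
    {"xyz": [0,0,-1],"yaw": 0,"claw": 1},
    {"xyz": [0,0,-2],"yaw": 0,"claw": 1},
    {"xyz": [0,0,-3],"yaw": 0,"claw": 1},
    {"xyz": [0,0,-3],"yaw": 0,"claw": 1},
    {"xyz": [0,0,-3],"yaw": 0,"claw": 1},
    {"xyz": [0,0,-2],"yaw": 0,"claw": 1},
    {"xyz": [0,0,-1],"yaw": 0,"claw": 1},
    {"xyz": [0,0,0],"yaw": 0,"claw": 1},
    {"xyz": [0,0,0],"yaw": 0,"claw": 1},
    {"xyz": [0,0,0],"yaw": 0,"claw": 1},
  ],
)

```text
time: 28.73
position: [0.5052, -0.4108, 0.1688]
tcp_rot: [[-0.903, -0.43, -0.003], [-0.43, 0.903, 0.003], [0.002, 0.004, -1.0]]
wrist_force: [0.6, 0.2, -1.0]
finger_gap: 0.0257
gripper_force: 59.3
```

```bash
python3 go.py .5065 .428 .12; python3 - <<'E'
from plant import *
from h import *
img=get_image('top')['img']; cv2.imwrite('pics/top3.png',img)
for n,c,z,d,R in[('tub_large',(153,146),.068,116,32),('lid_small',(205,200),.0605,90,30)]:
    h,_=outline(img,c,1,R);P=cast('top',h,z);F=far(dense(P))
    s=least_squares(lambda v:np.hypot(*(F-v).T)-d/2000,F.mean(0),loss='soft_l1',f_scale=.002)
    print(n,circle(P).round(4),s.x.round(4))
E
```

```text
t 28.73 pos [ 0.5052 -0.4108  0.1688] phi 2.015 2.015 j6 -1.13 gap 0.0257 F [ 0.6  0.2 -1. ] | yaw 0.0 xyz cm [-36.16  75.69   4.88]
tub_large [0.505  0.4257 0.06  ] [0.5069 0.4283]
lid_small [0.3575 0.2709 0.0447] [0.3572 0.2705]
```

step_arm(
  steps=[
    {"xyz": [-1.3,2.7,0],"yaw": 0,"claw": 1},
    {"xyz": [-1.3,2.7,0],"yaw": 0,"claw": 1},
    {"xyz": [-1.3,2.7,0],"yaw": 0,"claw": 1},
    {"xyz": [-1.3,2.7,0],"yaw": 0,"claw": 1},
    {"xyz": [-1.3,2.7,0],"yaw": 0,"claw": 1},
    {"xyz": [-1.3,2.7,0],"yaw": 0,"claw": 1},
    {"xyz": [-1.3,2.7,0],"yaw": 0,"claw": 1},
    {"xyz": [-1.3,2.7,0],"yaw": 0,"claw": 1},
    {"xyz": [-1.3,2.7,0],"yaw": 0,"claw": 1},
    {"xyz": [-1.3,2.7,0],"yaw": 0,"claw": 1},
  ],
)

```text
time: 29.62
position: [0.5062, -0.1104, 0.1695]
tcp_rot: [[-0.903, -0.43, -0.003], [-0.43, 0.903, 0.001], [0.003, 0.002, -1.0]]
wrist_force: [0.6, 0.3, -0.5]
finger_gap: 0.0259
gripper_force: 59.3
```

step_arm(
  steps=[
    {"xyz": [-1.3,2.7,0],"yaw": 0,"claw": 1},
    {"xyz": [-1.3,2.7,0],"yaw": 0,"claw": 1},
    {"xyz": [-1.3,2.7,0],"yaw": 0,"claw": 1},
    {"xyz": [-1.3,2.7,0],"yaw": 0,"claw": 1},
    {"xyz": [-1.3,2.7,0],"yaw": 0,"claw": 1},
    {"xyz": [-1.3,2.7,0],"yaw": 0,"claw": 1},
    {"xyz": [-1.3,2.7,0],"yaw": 0,"claw": 1},
    {"xyz": [-1.3,2.7,0],"yaw": 0,"claw": 1},
    {"xyz": [-1.3,2.7,0],"yaw": 0,"claw": 1},
    {"xyz": [-1.3,2.7,0],"yaw": 0,"claw": 1},
  ],
)

```text
time: 30.45
position: [0.5077, 0.1887, 0.1694]
tcp_rot: [[-0.903, -0.43, -0.003], [-0.43, 0.903, -0.001], [0.004, 0.0, -1.0]]
wrist_force: [0.3, -1.1, -0.2]
finger_gap: 0.026
gripper_force: 59.3
```

step_arm(
  steps=[
    {"xyz": [-1.3,2.7,0],"yaw": 0,"claw": 1},
    {"xyz": [-1.3,2.7,0],"yaw": 0,"claw": 1},
    {"xyz": [-1.3,2.7,0],"yaw": 0,"claw": 1},
    {"xyz": [-1.3,2.7,0],"yaw": 0,"claw": 1},
    {"xyz": [-1.3,2.7,0],"yaw": 0,"claw": 1},
    {"xyz": [-1.3,2.7,0],"yaw": 0,"claw": 1},
    {"xyz": [-1.3,2.7,0],"yaw": 0,"claw": 1},
    {"xyz": [-1,2.7,0],"yaw": 0,"claw": 1},
    {"xyz": [0,0,0],"yaw": 0,"claw": 1},
    {"xyz": [0,0,0],"yaw": 0,"claw": 1},
  ],
)

```text
time: 31.28
position: [0.5059, 0.427, 0.1684]
tcp_rot: [[-0.902, -0.432, -0.003], [-0.432, 0.902, -0.003], [0.004, -0.001, -1.0]]
wrist_force: [-0.4, -0.5, 0.1]
finger_gap: 0.0261
gripper_force: 59.4
```

```bash
python3 go.py .5065 .428 .0818
```

```text
t 31.28 pos [0.5059 0.427  0.1684] phi 2.018 2.018 j6 0.25 gap 0.0261 F [-0.4 -0.5  0.1] | yaw 0.0 xyz cm [-0.1   0.06  8.66]
```

step_arm(
  steps=[
    {"xyz": [0,0,1],"yaw": 0,"claw": 1},
    {"xyz": [0,0,1.5],"yaw": 0,"claw": 1},
    {"xyz": [0,0,1.5],"yaw": 0,"claw": 1},
    {"xyz": [0,0,1.3],"yaw": 0,"claw": 1},
    {"xyz": [0,0,1],"yaw": 0,"claw": 1},
    {"xyz": [0,0,0.5],"yaw": 0,"claw": 1},
    {"xyz": [0,0,0.2],"yaw": 0,"claw": 1},
    {"xyz": [0,0,0],"yaw": 0,"claw": 1},
    {"xyz": [0,0,0],"yaw": 0,"claw": 1},
    {"xyz": [0,0,0],"yaw": 0,"claw": 1},
  ],
)

```text
time: 32.12
position: [0.508, 0.4264, 0.1024]
tcp_rot: [[-0.903, -0.43, 0.002], [-0.43, 0.903, 0.001], [-0.002, 0.0, -1.0]]
wrist_force: [1.0, -0.2, -0.6]
finger_gap: 0.0259
gripper_force: 59.4
```

```bash
python3 go.py .5065 .428 .0818;python3 -c "
from plant import *
import cv2
a=get_image('side')['img']
cv2.imwrite('pics/p4.png',cv2.resize(a[150:400,150:450],None,fx=2,fy=2))"
```

```text
t 32.12 pos [0.508  0.4264 0.1024] phi 2.015 2.015 j6 0.25 gap 0.0259 F [ 1.  -0.2 -0.6] | yaw 0.0 xyz cm [0.06 0.21 2.06]
```

View pics/p4.png

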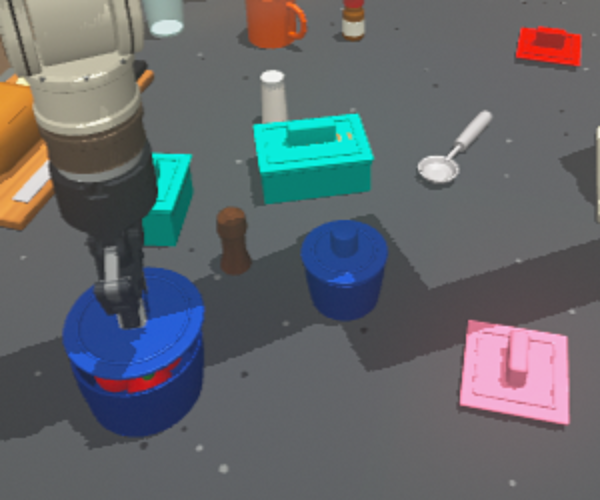

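Large lid is centred over the tub (side crop (135,320)). The oblong lid looks level, with a few orange specks at (345,136) that I'll check at the end. Lowering.

step_arm(
  steps=[
    {"xyz": [0,0.1,0.4],"yaw": 0,"claw": 1},
    {"xyz": [0,0,0.4],"yaw": 0,"claw": 1},
    {"xyz": [0,0,0.3],"yaw": 0,"claw": 1},
    {"xyz": [0,0,0.3],"yaw": 0,"claw": 1},
    {"xyz": [0,0,0.3],"yaw": 0,"claw": 1},
    {"xyz": [0,0,0.2],"yaw": 0,"claw": 1},
    {"xyz": [0,0,0.2],"yaw": 0,"claw": 1},
    {"xyz": [0,0,0],"yaw": 0,"claw": 1},
    {"xyz": [0,0,0],"yaw": 0,"claw": 1},
    {"xyz": [0,0,0],"yaw": 0,"claw": 1},
  ],
)

```text
time: 33.0
position: [0.5067, 0.4268, 0.0821]
tcp_rot: [[-0.903, -0.43, 0.0], [-0.43, 0.903, 0.0], [-0.0, 0.0, -1.0]]
wrist_force: [-3.4, -2.5, 7.8]
finger_gap: 0.0256
gripper_force: 60.1
```

```bash
python3 go.py .5065 .428 .0818
```

```text
t 33.0 pos [0.5067 0.4268 0.0821] phi 2.015 2.015 j6 0.26 gap 0.0256 F [-3.4 -2.5  7.8] | yaw 0.0 xyz cm [-0.03  0.12  0.03]
```

step_arm(
  steps=[
    {"xyz": [0,0,0],"yaw": 0,"claw": 0.3},
    {"xyz": [0,0,0],"yaw": 0,"claw": 0.3},
    {"xyz": [0,0,0],"yaw": 0,"claw": 0.3},
    {"xyz": [0,0,0],"yaw": 0,"claw": 0.3},
    {"xyz": [0,0,-0.5],"yaw": 0,"claw": 0.3},
    {"xyz": [0,0,-2],"yaw": 0,"claw": 0.3},
    {"xyz": [0,0,-3],"yaw": 0,"claw": 0.3},
    {"xyz": [0,0,-3],"yaw": 0,"claw": 0.3},
    {"xyz": [0,0,-3],"yaw": 0,"claw": 0.3},
    {"xyz": [0,0,-1],"yaw": 0,"claw": 0.3},
  ],
)

```text
time: 33.83
position: [0.5086, 0.4284, 0.2113]
tcp_rot: [[-0.903, -0.43, 0.007], [-0.43, 0.903, 0.006], [-0.008, 0.002, -1.0]]
wrist_force: [1.1, -0.3, 1.2]
finger_gap: 0.0596
gripper_force: 0.0
```

step_arm(
  steps=[
    {"xyz": [2,-2.5,0],"yaw": 0,"claw": 0.3},
    {"xyz": [2,-2.5,0],"yaw": 0,"claw": 0.3},
    {"xyz": [2,-2.5,0],"yaw": 0,"claw": 0.3},
    {"xyz": [2,-2.5,0],"yaw": 0,"claw": 0.3},
    {"xyz": [2,-2.5,0],"yaw": 0,"claw": 0.3},
    {"xyz": [2,-2.5,0],"yaw": 0,"claw": 0.3},
    {"xyz": [2,-2.5,0],"yaw": 0,"claw": 0.3},
    {"xyz": [2,-2.5,0],"yaw": 0,"claw": 0.3},
    {"xyz": [2,-2.5,0],"yaw": 0,"claw": 0.3},
    {"xyz": [2,-2.5,0],"yaw": 0,"claw": 0.3},
  ],
)

```text
time: 34.67
position: [0.433, 0.1139, 0.2051]
tcp_rot: [[-0.903, -0.43, -0.0], [-0.43, 0.903, -0.0], [0.0, -0.0, -1.0]]
wrist_force: [0.6, 0.0, 0.3]
finger_gap: 0.0596
gripper_force: 0.0
```

step_arm(
  steps=[
    {"xyz": [2,-2.5,0],"yaw": 0,"claw": 0.3},
    {"xyz": [2,-2.5,0],"yaw": 0,"claw": 0.3},
    {"xyz": [2,-2.5,0],"yaw": 0,"claw": 0.3},
    {"xyz": [2,-2.5,0],"yaw": 0,"claw": 0.3},
    {"xyz": [2,-2.5,0],"yaw": 0,"claw": 0.3},
    {"xyz": [2,-2.5,0],"yaw": 0,"claw": 0.3},
    {"xyz": [2,-2.5,0],"yaw": 0,"claw": 0.3},
    {"xyz": [2,-2.5,0],"yaw": 0,"claw": 0.3},
    {"xyz": [2,-2.5,0],"yaw": 0,"claw": 0.3},
    {"xyz": [2,-2.5,0],"yaw": 0,"claw": 0.3},
  ],
)

```text
time: 35.5
position: [0.3599, -0.1978, 0.2053]
tcp_rot: [[-0.903, -0.43, 0.0], [-0.43, 0.903, -0.0], [-0.0, -0.0, -1.0]]
wrist_force: [1.1, -0.5, 0.4]
finger_gap: 0.0597
gripper_force: 0.0
```

```bash
python3 - <<'E'
from plant import *
from h import *
img=get_image('top')['img'];a=get_image('side')['img']
for n,c,z,d,R,t in[('large',(153,146),.0705,122,34,(.5069,.4283)),('small',(205,200),.0605,90,30,(.3557,.2723))]:
    h,_=outline(img,c,1,R);F=far(dense(cast('top',h,z)))
    s=least_squares(lambda v:np.hypot(*(F-v).T)-d/2000,F.mean(0),loss='soft_l1',f_scale=.002);print(n,s.x.round(4),t)
for n,c,z,R,t in[('oblong',(270,171),.0525,44,(.4468,.0943,.45)),('square',(230,113),.0575,34,(.6151,.2197,.204))]:
    h,_=outline(img,c,0,R);r=cv2.minAreaRect((cast('top',h,z)*1000).astype(np.float32));print(n,np.round(r[0],1),np.round(r[1],1),round(np.radians(r[2]),3),t)
cv2.imwrite('pics/f1.png',cv2.resize(a[150:400,150:450],None,fx=2.4,fy=2.4))
cv2.imwrite('pics/f2.png',cv2.resize(img[60:260,120:480],None,fx=2.2,fy=2.2))
s=observe();print(s['time'],s['position'])
E
```

```text
large [0.5068 0.4271] (0.5069, 0.4283)
small [0.3572 0.2705] (0.3557, 0.2723)
oblong [445.6  93.5] [140.1  95.3] 0.443 (0.4468, 0.0943, 0.45)
square [610.2 217.9] [107.2  98.1] 0.199 (0.6151, 0.2197, 0.204)
35.6 [ 0.35970431 -0.19995256  0.20524597]
```

View pics/f1.png

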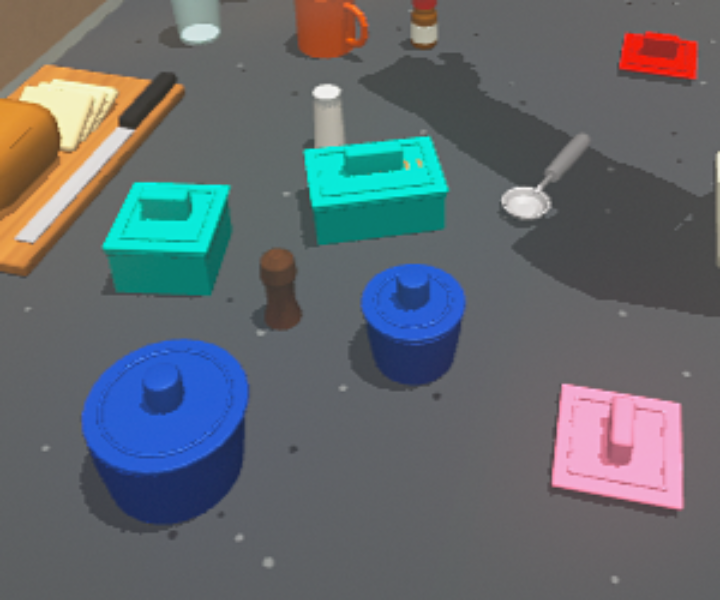

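View pics/f2.png

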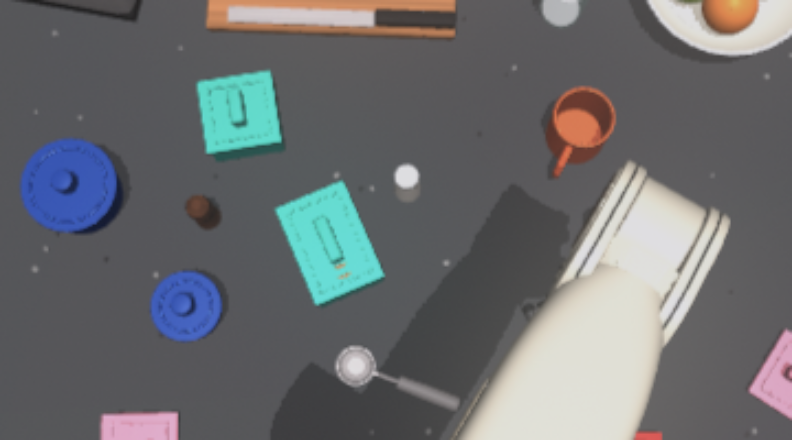

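All four lids look home. I'll check the oblong plate's corner heights across the two views before handing in.

```bash
python3 - <<'E'
from plant import *
from h import *
c,s=np.cos(.445),np.sin(.445)
I={n:get_image(n)['img'] for n in('top','side')}
def ray(cam,px):
    a=cast(cam,px,0.)[0];o=np.load(cam+'.npz')['T'][:3,3];d=np.r_[a,0]-o;return o,d/np.linalg.norm(d)
# corners: bright plate mask -> 4-gon in each view, matched by proximity to predicted corner
def corners(n,ctr,R):
    h=cv2.cvtColor(I[n],cv2.COLOR_BGR2HSV);m=cv2.inRange(h,(78,120,185),(98,255,255));g=np.zeros_like(m);cv2.circle(g,ctr,R,255,-1);m&=g
    m=cv2.morphologyEx(m,cv2.MORPH_CLOSE,np.ones((5,5)));k=max(cv2.findContours(m,0,1)[0],key=cv2.contourArea)
    return cv2.approxPolyN(cv2.convexHull(k),4)[0].astype(float)
for name,x,y,a,w,l,z in(('oblong',.446,.094,.445,138,96,.055),('square',.615,.2197,.2,98,98,.060)):
  c,s=np.cos(a),np.sin(a);pc=[proj(n,[x,y,z]) for n in('top','side')]
  C={n:corners(n,tuple(map(int,p)),40 if n=='top' else 42) for n,p in zip(('top','side'),pc)}
  for u,v in((1,1),(1,-1),(-1,-1),(-1,1)):
    P=np.array([x+(u*c*w-v*s*l)/2000,y+(u*s*w+v*c*l)/2000,z]);q=[]
    for n in C:
        e=C[n]-proj(n,P);k=np.argmin(np.hypot(*e.T));q.append((n,C[n][k],e[k].round(1)))
    (o1,d1),(o2,d2)=[ray(n,p) for n,p,_ in q]
    t=np.linalg.lstsq(np.c_[d1,-d2],o2-o1,rcond=None)[0];A=o1+d1*t[0];B=o2+d2*t[1]
    print(name,u,v,((A+B)/2).round(4),'miss',round(np.linalg.norm(A-B)*1000,1),'px err vs flat',q[0][2],q[1][2])
E
```

```text
oblong 1 1 [0.4884 0.1655 0.0512] miss 2.4 px err vs flat [0.8 0.4] [-0.5  0.7]
oblong 1 -1 [0.5291 0.0819 0.054 ] miss 3.6 px err vs flat [-0.4  0.6] [-0.9  0.5]
oblong -1 -1 [0.4069 0.0229 0.0545] miss 3.6 px err vs flat [-0.6 -0.2] [-1.8  0.3]
oblong -1 1 [0.3652 0.1082 0.0534] miss 0.8 px err vs flat [-0.1 -0.8] [-0.7  0.6]
square 1 1 [0.6534 0.2768 0.0574] miss 2.1 px err vs flat [0.6 0.6] [-0.2  0.5]
square 1 -1 [0.6721 0.1801 0.0581] miss 3.0 px err vs flat [0.7 1. ] [0.  0.2]
square -1 -1 [0.5791 0.1633 0.0584] miss 0.2 px err vs flat [-0.4 -0.7] [-1.1  0.7]
square -1 1 [0.5599 0.257  0.0558] miss 2.0 px err vs flat [ 0.8 -0.2] [-1.1  0.8]
```

All corners are level and at plate height within pixel accuracy, so I'm handing in.

```bash
python3 -c "
from plant import *
print(sign_off())"
```

```text
the job is handed in; nothing more can be done
None
```

All four lids are on their own tubs and, by the camera checks, level and fully seated; the job is handed in at about 36 s of robot time, with no verdict shown.

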